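# Latch the test carriage home with its drop bar

### The arm

A 7-joint arm with a two-finger parallel gripper is mounted at the origin on the work surface. World frame = base frame: x ahead of the robot, y to its left, z up, the work surface at z = 0. Lengths are in m, angles in rad, forces in N, time in s.
With the tool pointing down it reaches from about 0.425 to 0.95 m from the base axis. Payload 4.7 kg.
Tool frame: the origin (TCP) lies on the centre line of the jaws, within the pads' length; the fingertips stand robot.nose_length ahead of it and the grasp point (between the pads) lies 8 mm behind it (robot.nose_length is the distance from the TCP to the fingertips, in m); z points along the fingers, y is the line along which they close (so a half turn about z gives the same grasp; the last joint's range is limited). The gripper opens to 85 mm and grips with 20 to 120 N. Pads are 22 mm wide; open, the fingers measure 114 mm over their backs; the gripper's body (76 mm by 85 mm) begins 54 mm behind the grasp point. The pads swing forward as they close: fully open they stand 13 mm farther back than shut.
Start: joints at [-1.316, 0.469, -0.049, 1.532, 0.024, 1.141, -0.082], TCP at [0.189, 0.648, 0.215] pointing down, gripper open.
Joint ranges: [-2.59, 2.59], [-0.33, 1.99], [-1.39, 1.29], [0.1, 2.45], [-1.04, 4.18], [0.21, 1.99], [-2.66, 2.66]. Speed limits (rad/s): [2.57, 2.57, 3.14, 3.14, 3.14, 3.14, 3.14].

### API

Orientations are given as [roll, pitch, yaw] about the fixed x, y, z axes, in that order (R = Rz(yaw) Ry(pitch) Rx(roll)).
In Python, from plant import robot gives the robot as it stands. Calls block until the motion is done:
- robot.goto(position, orientation): joint-space move of the TCP to a pose.
- robot.move_straight(position, vel=0.15, attitude=None, contact_N=None): straight line of the TCP; attitude=None keeps the orientation; vel is the mean speed in m/s. With contact_N (N) it stops when the force on the tool has changed by that much, and returns True; else False.
- robot.move_joints(angles): joint-space move.
- robot.grip(opening, strength=None): opening from 0.0 (shut) to 1.0 (fully open); strength is the grip in N (None keeps the last); returns when the fingers have stopped.
- robot.sleep(seconds).
- robot.inverse_kinematics(position, orientation): joint angles nearest the present ones, or None.
- robot.sense(): the state.
- robot.grab_frame(name): name is "side" or "top"; returns a dict with "image" (480x640x3 uint8, red, green, blue), "range_z" (480x640 float32, m along the optical axis (not along the pixel's ray), 0 where there is no reading), "fx", "fy", "cx", "cy" (pixels), "R" (3x3) and "t" (3): a world point X has camera coordinates R X + t. Camera axes: x right, y down, z forward; pixel columns grow to the right and rows downward; lengths in m; the calibration is good to about 2 mm. A picture is of the moment at which its call begins.
A pose or a line that the arm cannot do raises robot.IKError and nothing moves.
- robot.close_job(): hands the job in; it is judged then, once.
The state is a dict: "t": time; "joint_pos": joint angles; "joint_velocities": joint speeds; "effort": joint torques, N m; "tcp_pos": TCP position; "tcp_rot": TCP orientation; "wrist_force": force on the tool from outside, world axes, zero at the start; "torque": the same for the moment, N m; "opening": opening from 0.0 (shut) to 1.0 (fully open); "gripper_force": force on a finger pad.
Only numpy, scipy, OpenCV 4.12 (cv2) and the standard library are available. Lean on these libraries where they do the work, as an engineer would, in place of code of your own. Each camera call takes 0.05 s, during which the arm holds its last target. There are 200 camera calls.

### The job

On the test dock, lift the latch bar by its red T-handle, run the carriage in against the spring contacts, and let the bar drop fully into the notch of the yellow keeper so that it holds the carriage in when you let go. Be gentle with the keeper: never ram or force the bar against it. Leave the jar, the lens ring and the screwdriver where they are.

Things in the scene. Friction and masses are not known exactly. Their poses are not given: they have to be found in the camera images.
- dock: Test dock fixed to the bench: aluminium base plate 150 (x) by 390 (y) by 15 mm. Origin: centre of its underside; z up; dock +y is the way the carriage runs in. A grey contact housing 65 mm tall stands at dock x = -62 to 22 mm, y = 55 to 120 mm. The latch bar's lane runs along dock y at dock x = +45 mm.
- carriage (a joint): White carriage (90 x 120 x 38 mm, green circuit board on top, 0.5 kg) on rails along dock +y. Value: metres run in from fully out (0); starts at 0 to 0.03; about 1 N of friction. It is latched at 0.082 to 0.098, depending on where the keeper is clamped, give or take 2.5 mm of play. The rails end at 0.125.
- contacts (a point): Front face of the black spring-loaded contact head when unpressed, at dock x = -20 mm, y = 5 mm. The carriage meets it at a carriage value of 0.075; from there it pushes the carriage back out, 4 N at first touch and 0.25 N more for each mm.
- latch (a joint): Steel gravity latch bar (12 x 16 x 180 mm, about 0.28 kg) hinged on the carriage, pointing along dock +y. Value: radians raised; 0 = level, down (lower stop); upper stop 0.22; falls by its own weight. It reads about 0.08 with its tooth resting on the keeper's flat top and 0 with the tooth in the notch.
- pivot (a point): The latch bar's pivot on the carriage (axis along dock x), 46 mm above the bench, at dock x = 45 mm, y = -130 mm + carriage value. The bar's tooth, 10 mm long along y, hangs with its centre 155 mm ahead (+y) of the pivot; its lower edge is 8 mm lower than the pivot when the bar is down.
- t_handle (a point): Centre of the red T-handle on the latch bar: a round crossbar, 16 mm diameter, 44 mm long along dock x, on a 10 mm stem; 90 mm ahead (+y) of the pivot and 66 mm above it (112 mm above the bench) when the bar is down. Its lower side is 36 mm above the bar's upper face. It moves with the carriage and the bar. A finger pushing on it can hold the bar up by friction.
- keeper_rail: Dark steel rail 36 x 120 x 10 mm fixed on the dock; origin: centre of its underside, at dock x = 45, y = 115 mm, 15 mm above the bench. The yellow keeper is clamped on it with its notch centred up to 8 mm either side of this origin along dock y; where exactly differs each time and is not measured: feel for it. The keeper may not feel more than 25 N.
- rail_top (a point): Centre of the keeper rail's upper face. The keeper on it, 30 mm wide, met along dock +y: blunt front, flat top 34 mm long and 50 mm above the bench, notch 15 mm wide, then an end wall 80 mm above the bench, higher than the tooth lifts. The lowered tooth meets the front at carriage 0.036 to 0.052; at 0.062 to 0.069 the tooth is over the flat top in every case.
- jar: Amber glass jar with white cap, 44 mm across, 62 mm high, standing near the dock. Origin: centre of its underside.
- lens_ring: Black lens ring, 48 mm outside, 16 mm high, lying flat near the dock. Origin: centre of its underside.
- driver: Screwdriver with blue handle, 150 mm long, lying on the robot's side of the dock. Origin: under its middle.

How it is judged:
By the outcome, as a careful person would: the job done as asked, in the order asked, and still so for the second after the job is handed in, with the robot touching nothing.
It also fails if it takes over 64 s, if anything falls off the work surface, if the arm or the gripper's body presses on something with over 40 N, if the wrist force passes 120 N, or if a joint passes its speed limit or range.

## Working session

There is one attempt and no reset: what is moved stays moved. The work goes in short steps, each a Python script; the robot and the scene stay as the last script left them, time stands still between calls to the robot, and variables do not carry over. Pictures are saved under pics/ and viewed, at most 10 in all, crops included, and the job is handed in when it is done.

```bash
mkdir -p pics
python3 - <<'E'
from plant import robot
import cv2,pickle
fs={n:robot.grab_frame(n) for n in("side","top")}
pickle.dump(fs,open("f0.pkl","wb"))
for n,f in fs.items():
    cv2.imwrite(f"pics/{n}0.png",f["image"][:,:,::-1]); print(n,f["fx"],f["R"].round(2).tolist(),f["t"])
s=robot.sense();print(s["t"],s["tcp_pos"],s["tcp_rot"],s["wrist_force"],robot.nose_length)
E
```

```text
side 453.52715759846615 [[0.74, -0.67, -0.0], [-0.41, -0.44, -0.8], [0.54, 0.59, -0.61]] [-0.40441847  0.30953801  0.42710153]
top 604.891240182021 [[-0.18, -0.98, 0.01], [-0.96, 0.17, -0.24], [0.23, -0.05, -0.97]] [0.11271725 0.58629274 0.83309812]
0.1 [0.18880616 0.64746254 0.21353968] [-3.13977997e+00  3.98757121e-05  2.85783154e+00] [-0.7194204   0.83907046 -0.88812612] 0.011
```

View pics/side0.png

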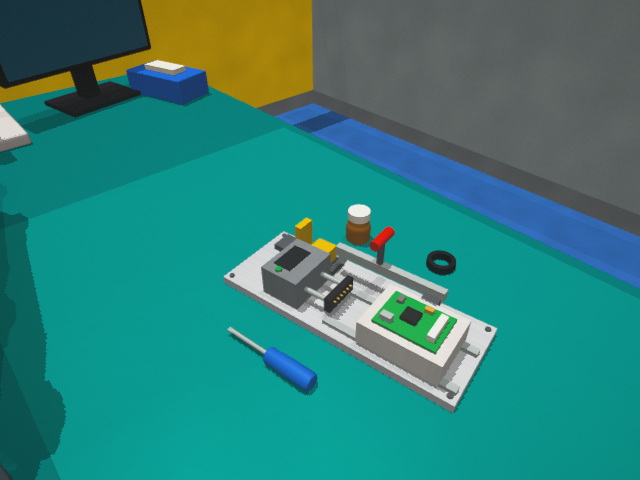

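View pics/top0.png

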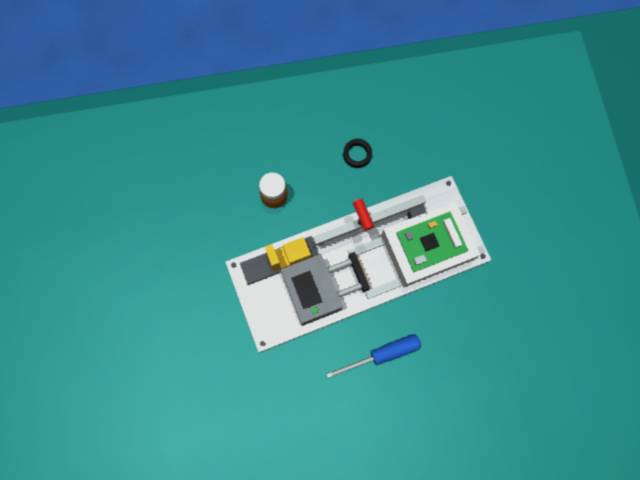

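Both views show the dock: in the top image the plate corners are about (228,265), (450,178), (490,262) and (260,350). The red T-handle is at (363,214), the yellow keeper at (290,252), the jar at (273,190), the ring at (357,153) and the driver at (373,356). I'll get the dock pose from the depth data.

```bash
cat > vis.py <<'E'
import numpy as np,cv2
def cloud(f):
    v,u=np.mgrid[:480,:640]; z=f["range_z"]
    c=np.stack([(u-f["cx"])/f["fx"]*z,(v-f["cy"])/f["fy"]*z,z],-1)
    return (c-f["t"])@f["R"], z>0
def red(f):
    h=cv2.cvtColor(f["image"],cv2.COLOR_RGB2HSV); return ((h[...,0]<6)|(h[...,0]>174))&(h[...,1]>180)&(h[...,2]>80)
def yellow(f):
    h=cv2.cvtColor(f["image"],cv2.COLOR_RGB2HSV); return (h[...,0]>18)&(h[...,0]<28)&(h[...,1]>180)&(h[...,2]>80)
E
python3 - <<'E'
import pickle; from vis import *
fs=pickle.load(open("f0.pkl","rb"))
for n,f in fs.items():
    P,ok=cloud(f)
    m=ok&(abs(P[...,2]-.015)<.004)
    m=cv2.morphologyEx(m.astype(np.uint8),cv2.MORPH_OPEN,np.ones((3,3)))
    box=np.zeros_like(m); 
    if n=="top": box[170:360,220:500]=1
    else: box[225:415,218:500]=1
    p=P[(m&box)>0]
    r=cv2.minAreaRect(p[:,:2].astype(np.float32)*1000); print(n,len(p),r,p[:,2].mean())
    ang=np.deg2rad(r[2]); 
    # choose dock y axis = long axis, toward world +y
    w,h=r[1]; a=ang if w>h else ang+np.pi/2
    ey=np.array([np.cos(a),np.sin(a)]); ey*=np.sign(ey[1]); ex=np.array([ey[1],-ey[0]]); c=np.array(r[0])/1000
    print("centre",c,"ey",ey,"yaw",np.arctan2(ex[1],ex[0]))
    for nm,mk in(("red",red(f)&ok),("yel",yellow(f)&ok&(box>0))):
        q=P[mk&(box>0)]; d=np.c_[(q[:,:2]-c)@ex,(q[:,:2]-c)@ey,q[:,2]]*1000
        print(nm,len(q),"min",np.percentile(d,3,axis=0).round(1),"max",np.percentile(d,97,axis=0).round(1),"med",np.median(d,0).round(1))
        if nm=="yel":
            for lo,hi in((46,54),(74,84)):
                k=d[(d[:,2]>lo)&(d[:,2]<hi)]; print("  z",lo,len(k),np.percentile(k[:,1],[1,5,50,95,99]).round(1) if len(k) else 0)
E
```

```text
side 8697 ((555.9102172851562, -59.681121826171875), (319.2055358886719, 411.4102783203125), 39.63772964477539) 0.015443611222226573
centre [ 0.55591022 -0.05968112] ey [-0.63793124  0.77009333] yaw 0.6918088903166927
red 270 min [  7.7 -50.6 109.8] max [ 46.7 -23.7 121.2] med [ 23.2 -36.4 118.7]
yel 506 min [ -54.2 -103.5   33.2] max [105.2  96.7  80.6] med [85.4 76.8 51.9]
  z 46 210 [35.7 37.6 54.  81.8 84.5]
  z 74 65 [80.7 82.3 90.4 97.9 98.7]
top 10464 ((519.9614868164062, -66.42860412597656), (222.697998046875, 390.4269714355469), 11.360091209411621) 0.01486438231382179
centre [ 0.51996149 -0.0664286 ] ey [-0.19697449  0.98040861] yaw 0.1982709949310974
red 280 min [ 59.  -23.  113.9] max [ 99.6 -10.8 121.6] med [ 78.1 -16.5 118.6]
yel 779 min [65.8 71.6 31.9] max [ 92.4 127.7  80.9] med [77.6 99.8 49.4]
  z 46 403 [ 70.1  71.5  86.9 102.5 122.6]
  z 74 136 [118.7 119.2 124.  128.8 129.6]
```

Run:
```python
import pickle; from vis import *
fs=pickle.load(open("f0.pkl","rb"))
for n,f in fs.items():
    P,ok=cloud(f); h=cv2.cvtColor(f["image"],cv2.COLOR_RGB2HSV)
    box=np.zeros((480,640),bool)
    if n=="top": box[170:360,220:500]=1
    else: box[225:415,218:500]=1
    m=ok&(abs(P[...,2]-.015)<.004)&(h[...,1]<60)&box
    m=cv2.morphologyEx(m.astype(np.uint8),cv2.MORPH_OPEN,np.ones((3,3)))
    p=P[m>0]
    r=cv2.minAreaRect(p[:,:2].astype(np.float32)*1000); print(n,len(p),r)
    a=np.deg2rad(r[2]); w,hh=r[1]; a=a if w>hh else a+np.pi/2
    ey=np.array([np.cos(a),np.sin(a)]); ey*=np.sign(ey[1]); ex=np.array([ey[1],-ey[0]]); c=np.array(r[0])/1000
    print("centre",c,"yaw",np.arctan2(ex[1],ex[0]))
    for nm,mk in(("red",red(f)&ok),("yel",yellow(f)&ok)):
        q=P[mk&box]; d=np.c_[(q[:,:2]-c)@ex,(q[:,:2]-c)@ey,q[:,2]]*1000
        print(nm,len(q),"min",np.percentile(d,3,axis=0).round(1),"max",np.percentile(d,97,axis=0).round(1),"med",np.median(d,0).round(1))
        k=d[d[:,2]>115]; 
        if nm=="red": print("  top",np.median(k,0), k[:,0].min(),k[:,0].max())
        if nm=="yel":
            for lo,hi in((46,54),(74,84)):
                k=d[(d[:,2]>lo)&(d[:,2]<hi)]; print("  z",lo,len(k),np.percentile(k[:,1],[1,5,25,50,75,95,99]).round(1))
```

```text
side 8387 ((569.7996826171875, -52.26579284667969), (293.6797790527344, 414.09027099609375), 28.748432159423828)
centre [ 0.56979968 -0.05226579] yaw 0.5017547959681691
red 270 min [ -2.2 -41.1 109.8] max [ 38.7 -20.6 121.2] med [ 13.3 -31.  118.7]
  top [ 17.87963965 -31.748777   119.28731705] -2.7054410341495947 40.928622054764105
yel 506 min [ -48.7 -111.5   33.2] max [ 72.9 111.4  80.6] med [54.7 95.3 51.9]
  z 46 210 [ 50.3  52.   59.6  69.   79.1  98.8 100.7]
  z 74 65 [ 98.2  99.4 101.7 104.4 108.5 112.7 113.8]
top 10360 ((555.0079345703125, -59.54243469238281), (150.32174682617188, 390.10455322265625), 11.338726043701172)
centre [ 0.55500793 -0.05954243] yaw 0.19789810244421585
red 280 min [ 23.3 -22.9 113.9] max [ 63.9 -10.7 121.6] med [ 42.4 -16.4 118.6]
  top [ 43.00899413 -16.53069102 118.77256872] 22.748486802959857 65.72972962823049
yel 779 min [30.1 71.8 31.9] max [ 56.6 127.9  80.9] med [41.8 99.9 49.4]
  z 46 403 [ 70.3  71.7  78.4  87.1  95.8 102.6 122.8]
  z 74 136 [118.8 119.4 121.6 124.1 126.7 129.  129.7]
```

The top camera gives a plate of 150.3 x 390.1 mm, matching the spec. From that:
- **Carriage:** value about 0.0235.
- **Notch:** between dock y of about 104 and 119 mm, so the bar should latch at about 0.086.

The plan is to grip the handle, lift the bar, run the carriage in to 0.063, and set the tooth on the flat top. Then I'll release and push the carriage from its rear face.

```bash
cat > dock.py <<'E'
from vis import *
from plant import robot
C=np.array([.5550,-.0595]); A=.1979; EX=np.array([np.cos(A),np.sin(A)]); EY=np.array([-EX[1],EX[0]])
ATT=[np.pi,0,A+np.pi]
def W(x,y,z): return [*(C+x*EX+y*EY),z]          # dock (m, z above bench) -> world
def H(v,th): return W(.045,-.130+v+.09*np.cos(th)-.066*np.sin(th),.046+.09*np.sin(th)+.066*np.cos(th)-.008)  # TCP gripping handle
def st(tag):
    s=robot.sense(); p=np.array(s["tcp_pos"]); w=np.array(s["wrist_force"])
    print(tag,"t%.1f"%s["t"],"tcp dock",((p[:2]-C)@EX*1e3).round(1),((p[:2]-C)@EY*1e3).round(1),(p[2]*1e3).round(1),"F dock",(w[:2]@EX).round(1),(w[:2]@EY).round(1),w[2].round(1),"open %.2f"%s["opening"])
def look(name=None):
    f=robot.grab_frame("top"); P,ok=cloud(f); q=P[red(f)&ok]
    if len(q): d=np.c_[(q[:,:2]-C)@EX,(q[:,:2]-C)@EY,q[:,2]]*1e3; print("red n",len(q),np.median(d[d[:,2]>d[:,2].max()-6],0).round(1),"zmax",np.percentile(d[:,2],97).round(1))
    if name: cv2.imwrite(f"pics/{name}.png",f["image"][:,:,::-1])
E
python3 - <<'E'
from dock import *
p=H(.0235,0)
robot.grip(.6,20)
robot.goto([p[0],p[1],.2],ATT); st("above")
print(robot.move_straight(p,vel=.08,contact_N=6)); st("down")
look("pre")
E
```

```text
above t3.4 tcp dock 45.4 -15.5 199.9 F dock -0.3 0.3 0.4 open 0.60
False
down t4.8 tcp dock 45.5 -16.7 104.6 F dock 1.4 -0.0 -0.1 open 0.60
```

View pics/pre.png

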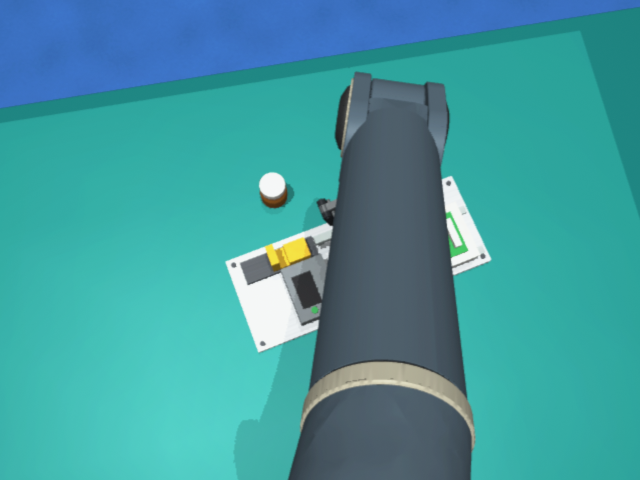

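The arm hides the handle from the top camera; only a finger shows, at (328,210). I'll grip and lift, then check with the side camera.

Run:
```python
from dock import *
robot.grip(0,25); st("grip")
robot.move_straight(H(.0235,.16),vel=.03); st("lift")
f=robot.grab_frame("side"); cv2.imwrite("pics/lift.png",cv2.resize(f["image"][180:420,200:520,::-1],None,fx=2.4,fy=2.4))
```

```text
grip t5.4 tcp dock 45.0 -16.5 104.0 F dock -1.0 0.5 -0.8 open 0.00
lift t6.1 tcp dock 44.9 -28.0 117.4 F dock 0.8 0.3 -0.1 open 0.00
```

View pics/lift.png

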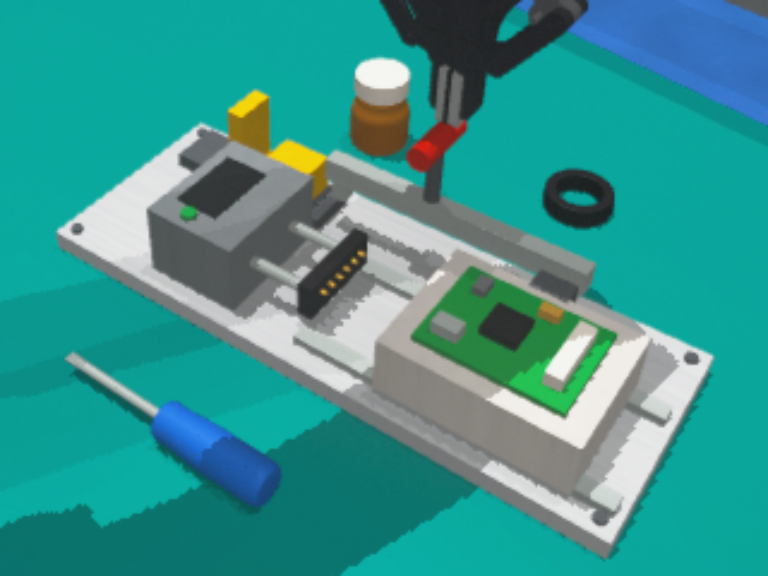

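The crop shows the fingers at (455,100) shut, with the handle at (435,145), so the grip seems to have missed. I'll measure where the handle is now from the side depth.

```bash
cat >> dock.py <<'E'
def side(name=None,crop=None):
    f=robot.grab_frame("side"); P,ok=cloud(f); m=red(f)&ok; m[:180]=0; q=P[m]
    d=np.c_[(q[:,:2]-C)@EX,(q[:,:2]-C)@EY,q[:,2]]*1e3
    k=d[d[:,2]>d[:,2].max()-8]
    print("side red",len(d),"y",np.percentile(d[:,1],[3,50,97]).round(1),"x",np.percentile(d[:,0],[3,97]).round(1),"z",np.percentile(d[:,2],[3,97]).round(1))
    if name:
        c=crop or (180,420,200,520); i=f["image"][c[0]:c[1],c[2]:c[3],::-1]; cv2.imwrite(f"pics/{name}.png",cv2.resize(i,None,fx=600/i.shape[0]*.95,fy=600/i.shape[0]*.95,interpolation=cv2.INTER_CUBIC))
    return f,d
E
python3 - <<'E'
from dock import *
import pickle
f0=pickle.load(open("f0.pkl","rb"))["side"]; P,ok=cloud(f0); m=red(f0)&ok; m[:180]=0; q=P[m]
d=np.c_[(q[:,:2]-C)@EX,(q[:,:2]-C)@EY,q[:,2]]*1e3
print("before y",np.percentile(d[:,1],[3,50,97]).round(1),"x",np.percentile(d[:,0],[3,97]).round(1),"z",np.percentile(d[:,2],[3,97]).round(1))
side("hand",(150,270,330,490)); st("now")
E
```

```text
before y [-26.3 -21.3 -14. ] x [22.2 64.2] z [109.8 121.2]
side red 221 y [-26.2 -22.  -14.3] x [22.1 59. ] z [109.6 121.3]
now t6.2 tcp dock 44.9 -27.9 117.3 F dock -0.0 -0.5 -0.1 open -0.00
```

View pics/hand.png

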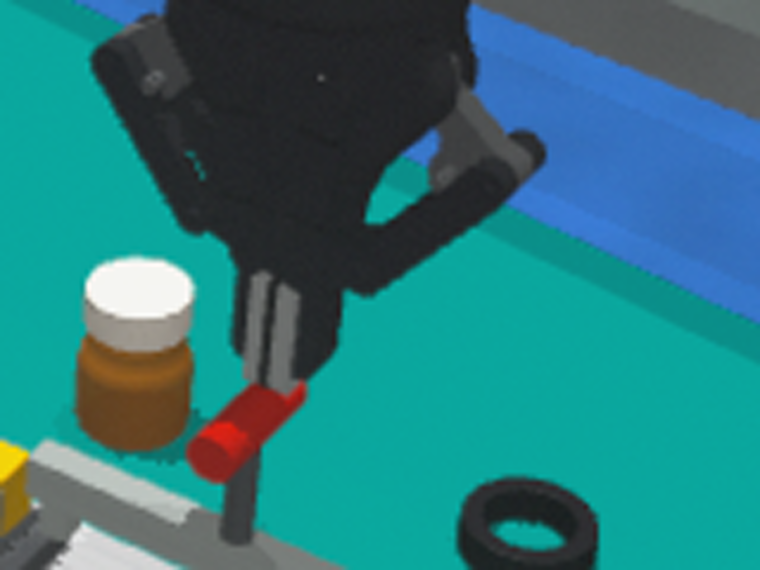

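Run:
```python
from dock import *
f,_=side()
def pr(p): c=f["R"]@np.array(p)+f["t"]; return (c[:2]/c[2]*[f["fx"],f["fy"]]+[f["cx"],f["cy"]]).round(1)
s=robot.sense(); p=np.array(s["tcp_pos"])
print("tip",pr(p-[0,0,.011]),"tcp",pr(p),"handle ends",pr(W(.023,-.0165,.112)),pr(W(.067,-.0165,.112)), s["tcp_rot"])
P,ok=cloud(f); dep=P[195:240,375:412]; d=np.c_[(dep.reshape(-1,3)[:,:2]-C)@EX,(dep.reshape(-1,3)[:,:2]-C)@EY,dep.reshape(-1,3)[:,2]]*1e3
d=d.reshape(45,37,3)
for r in(5,15,20,25,28,31,34): print(195+r,[tuple(x) for x in d[r,6:28:4].round().astype(int).tolist()])
```

```text
side red 222 y [-26.3 -21.9 -14.4] x [22.  59.6] z [109.3 121.2]
tip [387.2 244.5] tcp [387.9 238.4] handle ends [372.5 246.3] [388.2 231. ] [ 3.14138199e+00 -3.28923746e-04 -2.94342680e+00]
200 [(32, -18, 184), (32, -24, 186), (42, -25, 182), (33, -35, 190), (31, -42, 193), (42, -42, 188)]
210 [(36, -18, 166), (33, -25, 171), (33, -31, 173), (32, -37, 175), (38, -40, 174), (47, -41, 169)]
215 [(36, -18, 158), (32, -26, 163), (34, -31, 165), (37, -35, 164), (36, -42, 168), (49, -41, 160)]
220 [(36, -19, 150), (33, -27, 155), (32, -33, 158), (37, -36, 157), (39, -41, 158), (247, 46, 3)]
223 [(33, -21, 148), (34, -26, 149), (33, -33, 153), (39, -36, 150), (40, -41, 152), (237, 41, 3)]
226 [(31, -22, 144), (33, -27, 145), (32, -34, 149), (37, -37, 147), (43, -41, 145), (230, 37, 2)]
229 [(33, -22, 138), (34, -28, 140), (32, -34, 144), (37, -38, 142), (217, 39, 2), (222, 33, 2)]
```

The depth points put the visible fingertips near z = 136 mm, where the state implies 106 mm. I'll measure that offset properly, clear of the handle.

Run:
```python
from dock import *
p=W(.045,-.0165,.170); robot.move_straight(p,vel=.1)
for n in("side","top"):
    f=robot.grab_frame(n); P,ok=cloud(f); Q=P[ok&~red(f)]
    d=np.c_[(Q[:,:2]-C)@EX,(Q[:,:2]-C)@EY,Q[:,2]]*1e3
    k=d[(abs(d[:,0]-45)<30)&(abs(d[:,1]+16)<30)&(d[:,2]>125)&(d[:,2]<260)]
    print(n,len(k),np.sort(k[:,2])[:10].round(), "low part x",np.percentile(k[k[:,2]<k[:,2].min()+15],[5,95],axis=0).round(1) if len(k) else 0)
    if n=="side": cv2.imwrite("pics/tip.png",cv2.resize(f["image"][100:250,300:500,::-1],None,fx=3.8,fy=3.8))
    c=f["R"]@(np.array(W(.045,-.0165,.159)))+f["t"]; print("tip px",(c[:2]/c[2]*[f["fx"],f["fy"]]+[f["cx"],f["cy"]]).round(1))
st("now"); print(robot.sense()["joint_pos"])
```

```text
side 1472 [188. 188. 189. 189. 189. 189. 189. 189. 189. 190.] low part x [[ 31.7 -29.5 189.5]
 [ 46.3  -5.6 202.4]]
tip px [383.2 210.9]
top 0 [] low part x 0
tip px [365. 205.]
now t7.1 tcp dock 44.4 -16.4 169.2 F dock 0.7 0.9 -0.4 open -0.00
[-0.36451982  0.43405934  0.54653391  1.77954499 -0.26198174  1.00240252
  2.05195614]
```

View pics/tip.png

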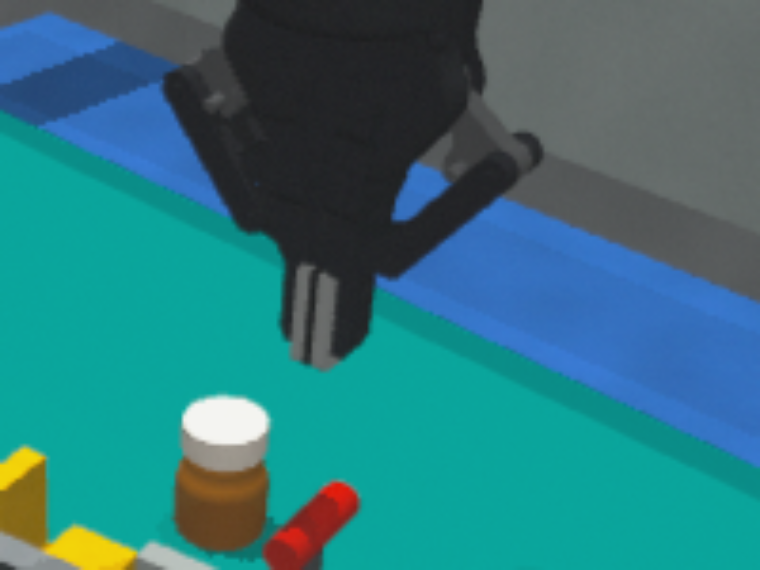

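The picture shows the shut fingertips at crop (318,365), well clear above the handle at (315,525). By depth the tips are at z = 188 mm, where the state implies 158. So the reported TCP is about 30 mm farther along the tool than the real one, which is why the fingers closed above the handle. I'll correct for that offset and grip again.

```bash
cat >> dock.py <<'E'
OFF=.030   # measured: reported TCP is 30 mm ahead of the true one (tool pointing down)
_W=W
def W(x,y,z): p=_W(x,y,z); return [p[0],p[1],p[2]-OFF]   # z = true TCP height
E
python3 - <<'E'
from dock import *
robot.grip(.6,25)
print(robot.move_straight(H(.0235,0),vel=.08,contact_N=5)); st("down"); 
robot.grip(0,25); st("grip"); print(robot.sense()["gripper_force"])
E
```

```text
False
down t8.9 tcp dock 45.5 -16.7 74.6 F dock -0.2 -0.3 0.1 open 0.60
grip t9.4 tcp dock 45.3 -16.8 74.4 F dock 0.4 0.3 2.6 open 0.17
25.02009630203247
```

The opening stopped at 0.17 with 25 N on the pads, so the handle is gripped. Next I'll lift and run in.

Run:
```python
from dock import *
robot.move_straight(H(.0235,.15),vel=.03); st("lift"); side()
robot.move_straight(H(.063,.15),vel=.04,contact_N=10); st("in"); side("in")
```

```text
lift t10.1 tcp dock 45.1 -27.6 86.8 F dock 1.6 0.8 -3.2 open 0.18
side red 173 y [-34.8 -28.3 -22.6] x [21.9 49. ] z [119.1 132.1]
in t11.2 tcp dock 45.1 12.7 86.8 F dock 2.8 1.4 -3.3 open 0.18
side red 150 y [ 5.1 11.3 17.4] x [21.7 45.4] z [118.9 132.5]
```

View pics/in.png

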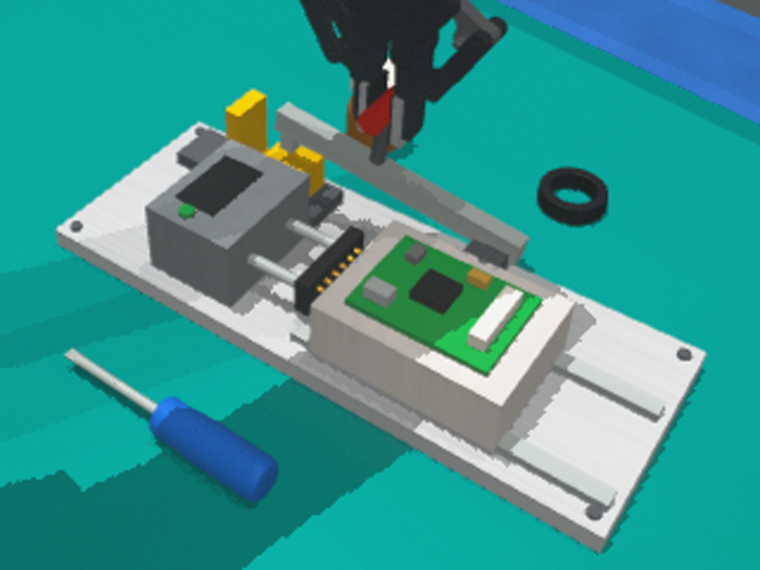

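The bar is lifted, with its far end at crop (285,110) over the keeper's flat top at (310,165), and the carriage is just short of the contact head at (335,270). Next I'll set the tooth down, release, and go behind the carriage.

Run:
```python
from dock import *
print(robot.move_straight(H(.063,.083),vel=.02,contact_N=4)); st("lower")
robot.grip(.55); st("open"); side()
s=robot.sense()["tcp_pos"]; robot.move_straight([s[0],s[1],.18],vel=.12); side()
robot.grip(0)
robot.goto(W(-.01,-.165,.2),ATT); st("behind"); look()
print(robot.move_straight(W(-.01,-.165,.040),vel=.1,contact_N=4)); st("low"); side("rear")
```

```text
True
lower t11.6 tcp dock 45.1 15.8 82.6 F dock -0.1 0.4 1.0 open 0.18
open t12.0 tcp dock 45.2 16.1 82.3 F dock -0.0 -0.3 0.4 open 0.55
side red 271 y [ 8.2 12.8 20.5] x [21.4 62.9] z [115.1 128. ]
side red 270 y [ 8.1 12.6 21.1] x [22.  63.8] z [115.3 128.1]
behind t14.4 tcp dock -8.9 -163.1 169.8 F dock -1.0 1.4 0.2 open -0.00
red n 281 [ 44.7  17.4 125.9] zmax 128.9
False
low t16.2 tcp dock -9.6 -165.3 10.6 F dock -1.0 -0.4 -0.2 open 0.00
side red 276 y [ 8.2 13.  21.1] x [22.  64.6] z [115.1 127.9]
```

View pics/rear.png

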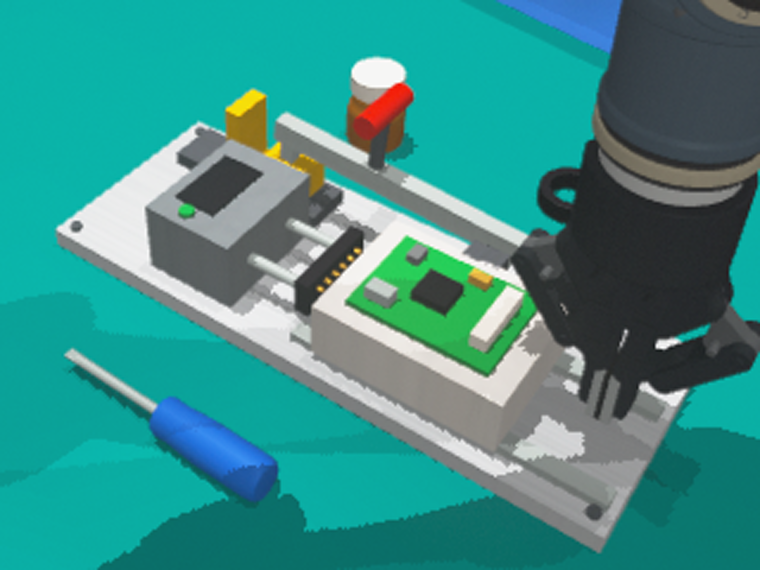

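The tooth rests on the flat top: the handle top is at z = 128 mm, so the bar reads about 0.08 rad, and v is about 0.063. The shut fingers are behind the carriage at crop (600,390). I'll push gently in small steps until the handle drops.

Run:
```python
from dock import *
y=-.150
while y<-.100:
    r=robot.move_straight(W(-.01,y,.040),vel=.02,contact_N=9); s=robot.sense()
    f,d=side(); st("y%.1f %s"%(y*1e3,r))
    if r or np.percentile(d[:,2],97)<124: break
    y+= .004 if np.median(d[:,1])<12.8+15 else .001
```

```text
side red 279 y [ 8.2 12.9 21. ] x [21.9 64.4] z [115.2 128. ]
y-150.0 False t17.2 tcp dock -10.0 -150.2 10.0 F dock 0.5 -1.1 -0.1 open 0.00
side red 279 y [ 8.3 12.9 21.2] x [22.4 64. ] z [115.6 128. ]
y-146.0 False t17.6 tcp dock -10.0 -145.9 10.0 F dock -0.9 -0.4 0.3 open -0.00
side red 277 y [ 9.1 13.7 21.8] x [21.8 64.4] z [115.2 128.2]
y-142.0 False t18.0 tcp dock -10.0 -141.9 10.0 F dock -0.0 -0.2 -0.3 open 0.00
side red 276 y [12.7 17.3 25.1] x [21.7 64.2] z [115.6 128. ]
y-138.0 False t18.4 tcp dock -10.0 -138.0 10.0 F dock -0.2 -1.8 -0.1 open -0.00
side red 266 y [17.1 21.6 29.3] x [21.8 64. ] z [115.8 128.1]
y-134.0 False t18.8 tcp dock -10.0 -133.5 10.0 F dock -0.0 -0.4 0.0 open 0.01
side red 264 y [21.  25.5 32.8] x [22.1 64.1] z [116.5 127.9]
y-130.0 False t19.2 tcp dock -10.0 -129.7 10.0 F dock 0.3 -1.2 -0.1 open -0.00
side red 263 y [22.9 27.1 34.9] x [22.2 64.1] z [116.6 128.1]
y-126.0 False t19.6 tcp dock -10.0 -127.7 10.1 F dock 0.7 -5.1 -1.7 open 0.00
side red 256 y [26.4 30.9 38.8] x [22.1 64.3] z [116.9 128.1]
y-122.0 False t20.0 tcp dock -10.0 -124.2 10.1 F dock 1.4 -5.7 -3.1 open 0.00
side red 257 y [27.2 31.4 38.9] x [22.2 63.7] z [117.3 127.8]
y-121.0 False t20.3 tcp dock -10.0 -123.7 10.1 F dock 1.2 -6.9 -3.4 open 0.00
side red 254 y [27.7 32.2 39.7] x [22.  63.7] z [116.9 128.2]
y-120.0 False t20.6 tcp dock -10.0 -122.9 10.2 F dock 0.8 -6.9 -3.2 open -0.00
side red 250 y [34.8 38.8 46.6] x [21.9 63.9] z [110.7 121. ]
y-119.0 False t20.9 tcp dock -10.0 -121.4 10.1 F dock 1.0 -7.2 -2.9 open 0.00
```

The bar dropped at v of about 0.084 with only about 7 N of push. I'll back off and verify that it holds.

Run:
```python
from dock import *
robot.move_straight(W(-.01,-.160,.040),vel=.03); side()
robot.move_straight(W(-.01,-.165,.2),vel=.15); robot.sleep(.5); look(); side("final"); st("end")
```

```text
side red 247 y [34.5 38.7 46.4] x [21.9 64.2] z [110.3 121.1]
red n 272 [ 43.8  43.9 119.2] zmax 121.6
side red 251 y [34.6 38.9 46.4] x [22.2 63.8] z [110.3 121. ]
end t24.3 tcp dock -10.0 -165.0 170.0 F dock 0.8 -0.6 -0.6 open 0.00
```

View pics/final.png

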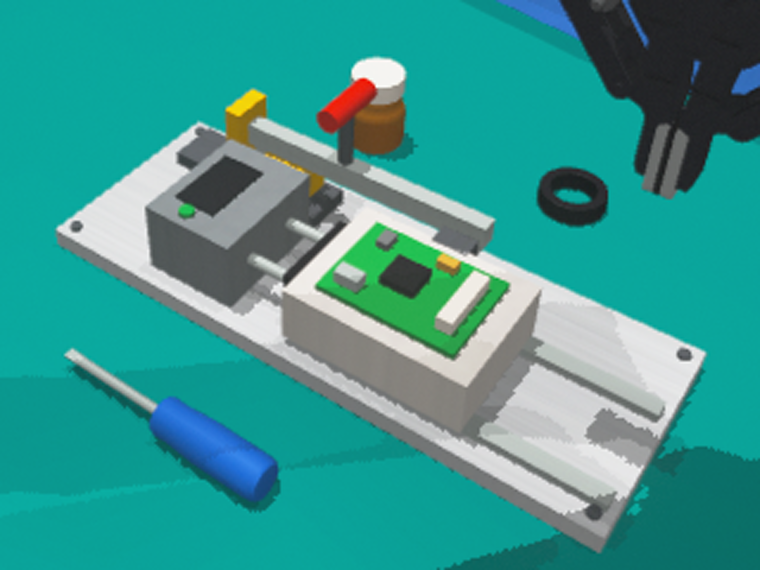

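The bar is level, with the handle top back at 121 mm and its far end at crop (255,130) against the keeper's end wall. The carriage holds at v of about 0.084 against the contacts with the gripper clear. The jar, ring and driver are where they were.

```bash
python3 -c "
from plant import robot
print(robot.close_job())"
```

```text
the job is handed in; nothing more can be done
None
```

The job is handed in: the bar is down in the keeper notch and holds the carriage at about 0.084 with the robot clear, pushing peaked at about 7 N, and my first grip closed above the handle without moving anything because the reported TCP was about 30 mm off, which I corrected from the camera.

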